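# Lock a trailer hitch pin with its R-clip

## Robot

A 7-joint arm with a two-finger parallel gripper is mounted at the origin on a cart in front of the work surface, level with it; the furniture and walls round the work are solid. World frame = base frame: x ahead of the robot, y to its left, z up, the work surface at z = 0. Lengths are in m, angles in rad, forces in N, time in s.
With the tool pointing down it reaches from about 0.425 to 0.825 m from the base axis. Payload 3.6 kg.
Tool frame: the origin (TCP) lies on the centre line of the jaws, within the pads' length; the fingertips stand 17 mm ahead of it and the grasp point (between the pads) lies 2 mm behind it (manip.tips_ahead is the z of the fingertips in the tool frame, in m); z points along the fingers, y is the line along which they close (so a half turn about z gives the same grasp; the last joint's range is limited). The gripper opens to 85 mm and grips with 20 to 120 N. Pads are 22 mm wide; open, the fingers measure 114 mm over their backs; the gripper's body (76 mm by 85 mm) begins 54 mm behind the grasp point. The pads swing forward as they close: fully open they stand 13 mm farther back than shut.
Start: joints at [-1.242, 0.615, -0.013, 1.423, 0.008, 1.103, -0.04], TCP at [0.226, 0.609, 0.218] pointing down, gripper open.
Joint ranges: [-3.12, 3.12], [-0.3, 2.06], [-1.34, 1.32], [0.26, 2.42], [-1.36, 4.5], [0.01, 1.98], [-2.84, 2.84]. Speed limits (rad/s): [2.79, 2.79, 3.14, 3.14, 3.14, 3.14, 3.14].

## Interface

Orientations are given as a rotation vector (axis times angle).
In Python, from cell import manip gives the robot as it stands. The module is installed in compiled form; this text tells all that it offers.
- The arm moves only by the shell command python3 -m creep 'ROWS' [FORCE]. ROWS is JSON, a list that holds one entry, the list of rows, each a list of 5 numbers: the finger opening in mm, from 0 to 85.4, then the shift along the tool's x, y, z in units of 25 mm (1.0 is 25 mm), then the turn about the tool's z in rad. A call has 1 to 12 rows; each row is the pose to reach, as a shift and turn from the pose commanded when the call began, along the tool's axes at that moment; what a row does not reach only later rows make up. A row lasts 1/10 s, in which the tool goes at most 50 mm and 8.59 degrees, less where a joint would pass 70% of its speed; a pose out of reach is approached as far as the arm can. A call with a gripper value outside its range is refused whole. The fingers move at their own pace and stop on an object; FORCE is the grip in N (left out, the last holds). Time passes only in rows, so rows that repeat a pose let the fingers close. It gives the time, the measured TCP pose, the force, the opening and the grip force at its end, in the units of the state.
- manip.state(): the state, without advancing time (a new reading comes with each control period).
- manip.camera(name): name is "scene" or "top" or "wrist"; returns a dict with "color" (384x512x3 uint8, red, green, blue), "fx", "fy", "cx", "cy" (pixels), "world_from_camera" (4x4, takes a point from camera to world coordinates). Camera axes: x right, y down, z forward; pixel columns grow to the right and rows downward; lengths in m; the calibration is good to about 2 mm. A picture is of the moment at which its call begins. There is no depth.
- manip.job_done(): hands the job in; it is judged then, once.
The state is a dict: "t": time; "qpos": joint angles; "qvel": joint speeds; "tau": joint torques, N m; "tool_pos": TCP position; "ee_rot": TCP orientation; "contact_force": force on the tool from outside, world axes, zero at the start; "torque": the same for the moment, N m; "grip_width": finger opening in m; "grasp_force": force on a finger pad.
Only numpy, scipy, OpenCV 4.12 (cv2) and the standard library are available. Lean on these libraries where they do the work, as an engineer would, in place of code of your own. Each camera call takes 0.05 s, during which the arm holds its last target. There are 200 camera calls.

## Task

Push the red-headed hitch pin fully home through the blue hitch, then take the R-clip with the orange grip out of its wooden rack and push its straight leg down through the cross hole at the far end of the pin until the bow springs over the pin and the clip's collar is down on the pin. Feel for the hole and push gently, with less than 25 N, so that nothing bends, let go of the clip, and leave the other things on the bench where they are.

Things in the scene. Friction and masses are not known exactly. Their poses are not given: they have to be found in the camera images.
- hitch: Blue steel hitch bracket fixed to the bench. Origin on the bench under its middle, z up. Base plate x -49 to +41, y -38 to +38, 8 mm thick. Two lugs, tops 78 mm above the bench, span x -35 to +30, y -20 to +20 and hold the eye of a dark drawbar stub that reaches to y +61 at 47 to 69 mm above the bench. The pin runs through them along x.
- pin_line (a point): Point above the hitch's origin, 58 mm above the bench, at the height of the hitch pin's centre line; axes as the hitch. The pin (steel, 20 mm diameter) runs along x, but in its worn lugs lies up to 3.5 mm to either side of this point in y. On the -x side, towards the robot, is its red disc head, 36 mm diameter, 10 mm thick, rubber buffer behind it; on the +x side its plain end.
- far_lug_face (a point): Outer face of the far lug, hitch x +30 mm. The pin's upright 7 mm cross hole goes right through it, centre 111 mm from the head's outer face, 16 mm from the pin's end. Where the pin stops differs: home, the hole is 9 to 35 mm beyond this face along +x (head's outer face at hitch x -72 to -46 mm) and up to 3.5 mm aside in y. Neither is measured: feel or look.
- hitch_pin (a joint): How far the hitch pin is pushed in along the hitch's +x, in m: 0 fully drawn back, 0.032 home at its stop. It cannot turn and slides against about 5 N of friction, staying where it is left.
- r_clip: R-clip of 5 mm steel wire with an orange grip; 70 to 110 g. Origin on the straight leg's axis at the grip's underside; z up, clip in its y-z plane, spring bow on the +y side (it may go either side of the pin). Grip block x -10 to +10, y -12 to +24, z 0 to +34 mm. An 11 mm round collar round the leg ends at z -15.4 mm and rests on the pin when home: origin then 26 mm above the pin's centre line.
- clip_grip (a point): Middle of the orange grip of the R-clip, 20 mm above its underside; the grip is 36 mm wide along the clip's y and 20 mm along its x.
- clip_leg_tip (a point): Lower end of the R-clip's straight leg, 66 mm below the underside of the grip; the last 6 mm are only 3 mm thick, the rest 5 mm. 18 mm above the bench when the clip is home.
- clip_bow (a joint): Angle in rad by which the clip's spring bow is spread: 0 at rest, about 0.09 as it passes over the pin, about 0 again when it has sprung over. The bow pinches in 37 mm below the grip and flares out to its end at 55 mm. It first touches the pin when the clip is about 21 mm short of home; springing over takes a push of roughly 4 to 8 N, then it pulls itself home.
- clip_rack: Wooden rack fixed to the bench, 53 x 90 mm, 75 mm high, origin at the bench under its middle. The R-clip hangs upright in its slot (13 mm wide, along the rack's y, open at the ends), the underside of the orange grip resting on the rack's top.
- shackle: Rusty galvanised shackle lying on the bench, 56 x 55 x 18 mm, origin under its middle. Leave alone.
- rivet_tin: Round green tin, 78 mm diameter, 44 mm high, origin under its middle. Leave alone.
- tape_measure: Black and yellow tape measure lying on its side, 64 x 66 x 34 mm, origin under its middle. Leave alone.
- pliers: Pliers with red grips lying on the bench, 55 x 185 x 14 mm, origin under their middle. Leave alone.

How it is judged:
On the way, in this order (a step that is already met when the one before it is completed fails the run):
1. the hitch pin is home at its stop (value of joint hitch_pin above 0.0295 m), for 0.2 s.
2. the R-clip is lifted clear of its rack (z of r_clip in the frame of clip_rack above 0.1 m), for 0.1 s.
At the end, for the whole second after the job is handed in: Pin home (within 2.5 mm of its stop); R-clip leg through the cross hole, clip within 4 mm of fully down (origin 80 to 88 mm, leg tip under 22 mm above the bench), upright within 0.25 rad, bow sprung back over the pin (spread under 0.06 rad), clip released and at rest (value of joint hitch_pin above 0.0295 m and z of clip_leg_tip in the frame of hitch below 0.022 m and x of clip_leg_tip in the frame of hitch between 0.032 and 0.072 m and y of clip_leg_tip in the frame of hitch between -0.012 and 0.012 m and x of r_clip in the frame of hitch between 0.032 and 0.072 m and z of r_clip in the frame of hitch between 0.08 and 0.088 m and angle between r_clip's own z axis and vertical below 0.25 rad and value of joint clip_bow below 0.06 rad and linear speed of r_clip below 0.02 m/s); the robot touches nothing.
It fails at once if the R-clip is pressed on the hitch pin or the hitch with more than 25 N (contact force between r_clip and hitch above 25 N).
It fails at once if one of the other things on the bench is moved by more than 30 mm (distance of any of shackle, rivet_tin, tape_measure, pliers from where it was at the start of the episode above 0.03 m).
It also fails if it takes over 72 s, if anything falls off the work surface, if the arm or the gripper's body presses on something with over 40 N, if the wrist force passes 120 N, or if a joint passes its speed limit or range.

## Working session

There is one attempt and no reset: what is moved stays moved. The work goes in short steps, Python scripts to look and compute and a shell command to move; the robot and the scene stay as the last step left them, time stands still between calls to the robot, and variables do not carry over. Pictures are saved under pics/ and viewed, at most 10 in all, crops included, and the job is handed in when it is done.

```bash
mkdir -p pics; cat > h.py <<'E'
import numpy as np, cv2
from scipy.spatial.transform import Rotation as R
from cell import manip
def ray(c,u,v,z):
    T=np.array(c["world_from_camera"]);d=T[:3,:3]@np.array([(u-c["cx"])/c["fx"],(v-c["cy"])/c["fy"],1]);o=T[:3,3]
    return o+d*(z-o[2])/d[2]
def px(c,p):
    T=np.linalg.inv(np.array(c["world_from_camera"]));q=T[:3,:3]@np.array(p)+T[:3,3]
    return c["fx"]*q[0]/q[2]+c["cx"],c["fy"]*q[1]/q[2]+c["cy"]
def tool(dw):
    s=manip.state();return R.from_rotvec(s["ee_rot"]).inv().apply(dw)/0.025
def save(n,c,box=None,k=1):
    im=c["color"][:,:,::-1]
    if box: im=im[box[1]:box[3],box[0]:box[2]]
    cv2.imwrite("pics/"+n,cv2.resize(im,None,fx=k,fy=k,interpolation=cv2.INTER_CUBIC))
E
python3 - <<'E'
from h import *
import pickle
s=manip.state();print(s["tool_pos"],s["ee_rot"],R.from_rotvec(s["ee_rot"]).as_matrix().round(3).tolist(),manip.tips_ahead)
D={}
for n in("scene","top"):
    c=manip.camera(n);D[n]=c;print(n,np.array(c["world_from_camera"]).round(3).tolist(),c["fx"])
pickle.dump(D,open("d.pkl","wb"))
save("s0.png",D["scene"],k=1.5);save("t0.png",D["top"],k=1.5)
E
```

```text
[0.22552252 0.60875665 0.21640618] [-0.55424718 -3.09187483  0.00404594] [[-0.938, 0.347, -0.001], [0.347, 0.938, -0.002], [-0.0, -0.003, -1.0]] 0.017
scene [[0.583, -0.54, 0.607, 0.079], [-0.812, -0.378, 0.444, -0.081], [-0.01, -0.752, -0.659, 0.648], [0.0, 0.0, 0.0, 1.0]] 349.1970869289317
top [[-0.106, -0.911, 0.399, 0.2], [-0.994, 0.098, -0.039, 0.351], [-0.004, -0.401, -0.916, 1.054], [0.0, 0.0, 0.0, 1.0]] 443.81590067317234
```

View pics/s0.png

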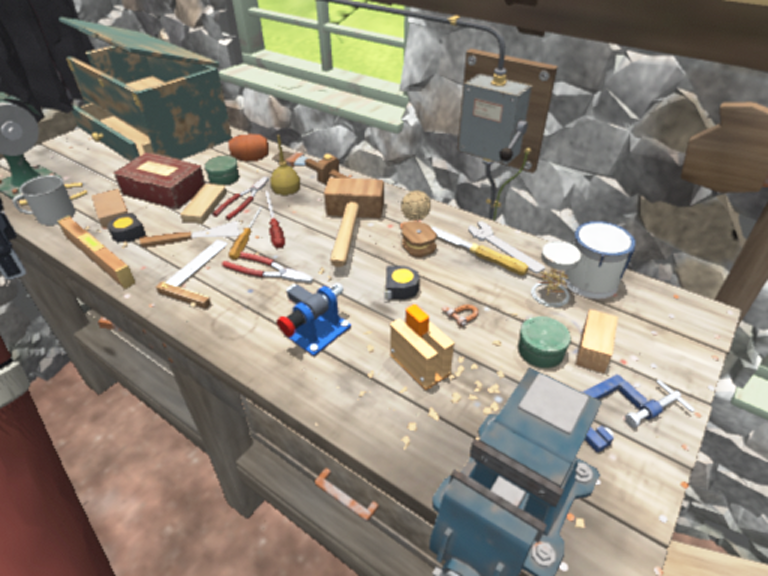

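View pics/t0.png

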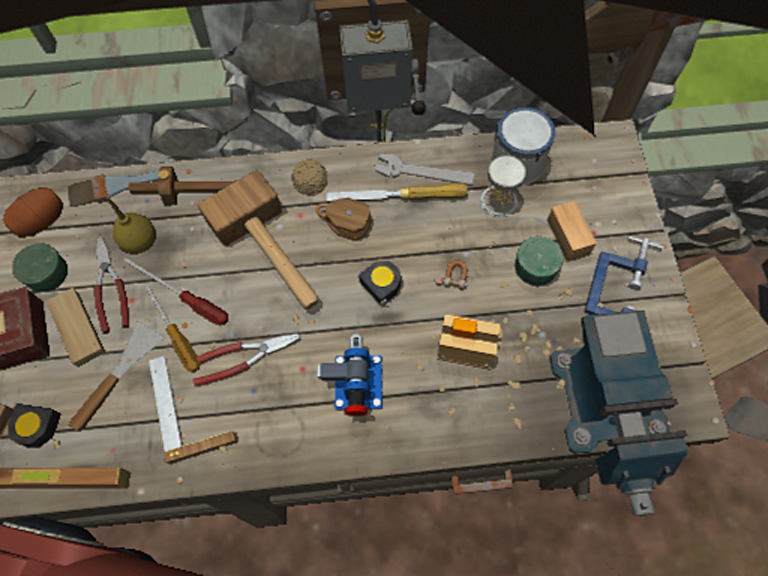

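The scene shows the hitch with its red head towards the robot at about (300,325)/1.5 and the rack with the orange grip at (418,320)/1.5. In the top view the hitch is at (355,385)/1.5 and the rack at (468,340)/1.5. I'll take enlarged crops.

```bash
python3 - <<'E'
from h import *
import pickle
D=pickle.load(open("d.pkl","rb"))
save("t1.png",D["top"],(205,200,345,290),5.5)
c=D["top"]
for n,u,v,z in(("hitch",357/1.5,385/1.5,0.03),("head",355/1.5,408/1.5,.058),("pinend",355/1.5,341/1.5,.058),("grip",465/1.5,325/1.5,.109)): print(n,ray(c,u,v,z).round(3))
E
```

```text
hitch [0.502 0.379 0.03 ]
head [0.458 0.385 0.058]
pinend [0.566 0.376 0.058]
grip [0.555 0.206 0.109]
```

View pics/t1.png

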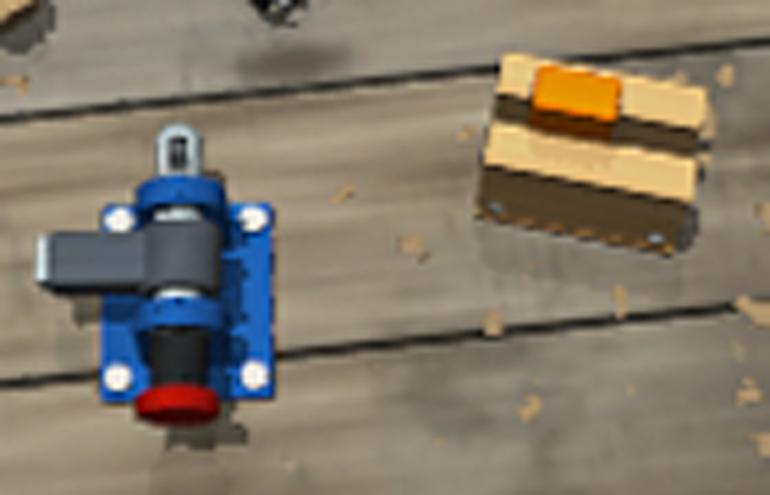

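Crop: base plate corners around (102,205), (274,202), (274,398), (100,400). Pin end (180,125), cross hole (178,150), head (178,405). Rack top corners (502,53), (708,90), (693,200), (483,165). Grip top (536..620, 65..122).

```bash
python3 - <<'E'
from h import *
import pickle
c=pickle.load(open("d.pkl","rb"))["top"]
f=lambda u,v,z: ray(c,205+(u+.5)/5.5-.5,200+(v+.5)/5.5-.5,z)
B=[f(*p,.008) for p in((102,205),(274,202),(274,398),(100,400))]
K=[f(*p,.075) for p in((502,53),(708,90),(693,200),(483,165))]
for n,Q in(("base",B),("rack",K)):
    print(n,np.round(Q,3).tolist(),np.mean(Q,0).round(4), "edges",[np.linalg.norm(Q[i]-Q[(i+1)%4]).round(4) for i in range(4)],
     "ang far",np.arctan2(*(Q[0]-Q[1])[1::-1]),"near",np.arctan2(*(Q[3]-Q[2])[1::-1]),"sides",np.arctan2(*(Q[0]-Q[3])[1::-1]),np.arctan2(*(Q[1]-Q[2])[1::-1]))
print("hole",f(178,150,.068),"pinend top",f(180,127,.064),"head",f(178,408,.058))
print("grip",[f(*p,.109).round(4).tolist() for p in((538,65),(621,80),(616,122),(533,108))])
E
```

```text
base [[0.563, 0.412, 0.008], [0.556, 0.335, 0.008], [0.467, 0.344, 0.008], [0.474, 0.419, 0.008]] [0.5148 0.3776 0.008 ] edges [np.float64(0.0775), np.float64(0.0899), np.float64(0.0759), np.float64(0.0895)] ang far 1.4817543181730415 near 1.475403314413661 sides -0.08096199430738125 -0.09948752000007385
rack [[0.59, 0.231, 0.075], [0.564, 0.145, 0.075], [0.515, 0.16, 0.075], [0.54, 0.246, 0.075]] [0.5523 0.1957 0.075 ] edges [np.float64(0.0897), np.float64(0.0507), np.float64(0.0895), np.float64(0.0522)] ang far 1.2704188652283332 near 1.2877942361352768 sides -0.29186834754156255 -0.29555635966910593
hole [0.56338788 0.3744823  0.068     ] pinend top [0.57529375 0.37283578 0.064     ] head [0.45385491 0.38422281 0.058     ]
grip [[0.5697, 0.221, 0.109], [0.5593, 0.1877, 0.109], [0.5411, 0.1926, 0.109], [0.5509, 0.2258, 0.109]]
```

```bash
python3 -m creep '[[[0,-1.5,-0.8,0.2,-0.05],[0,-3.2,-1.75,0.5,-0.12],[0,-5,-2.7,0.9,-0.19],[0,-6.8,-3.7,1.2,-0.26],[0,-8.5,-4.65,1.5,-0.263],[0,-9.7,-5.3,1.7,-0.263],[0,-10.34,-5.64,1.84,-0.263],[0,-10.34,-5.64,1.84,-0.263],[0,-10.34,-5.64,1.84,-0.263]]]' 60
python3 - <<'E'
from h import *
import pickle
c=manip.camera("wrist");pickle.dump(c,open("w1.pkl","wb"));save("w1.png",c,k=1.5)
print(np.array(c["world_from_camera"]).round(3).tolist(),c["fx"])
for n,p in(("head",(.454,.383,.058)),("grip",(.555,.207,.109))):print(n,px(c,p))
E
```

```text
t: 1.0
tool_pos: [0.4183, 0.3883, 0.1714]
ee_rot: [-0.143, -3.137, -0.001]
contact_force: [0.3, 1.1, 1.2]
grip_width: -0.0001
grasp_force: 0.0
[[0.092, 0.96, 0.264, 0.351], [0.996, -0.089, -0.024, 0.394], [0.0, 0.265, -0.964, 0.327], [0.0, 0.0, 0.0, 1.0]] 284.1501695866503
head (np.float64(257.53036715471), np.float64(223.31167159388005))
grip (np.float64(81.96313122807709), np.float64(358.5351512423067))
```

View pics/w1.png

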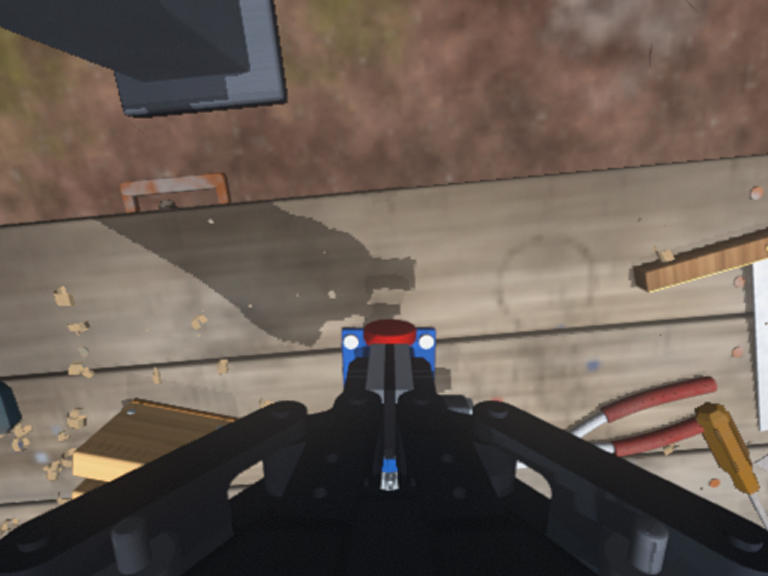

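The red head is at (388,328)/1.5, centred under the jaws. Next I go down and push gently.

```bash
python3 -m creep '[[[0,0,0,1,0],[0,0,0,2.2,0],[0,0,0,3.4,0],[0,0,0,4.1,0],[0,0,0,4.3,0],[0,0,0,4.3,0],[0,-0.15,0,4.3,0],[0,-0.3,0,4.3,0],[0,-0.45,0,4.3,0],[0,-0.6,0,4.3,0],[0,-0.6,0,4.3,0]]]'
python3 -m creep '[[[0,-0.1,0,0,0],[0,-0.2,0,0,0],[0,-0.3,0,0,0],[0,-0.4,0,0,0],[0,-0.4,0,0,0]]]'
```

```text
t: 2.15
tool_pos: [0.4353, 0.3858, 0.0645]
ee_rot: [0.146, 3.137, 0.001]
contact_force: [0.1, -0.1, 0.1]
grip_width: -0.0
grasp_force: 0.0
t: 2.65
tool_pos: [0.4447, 0.385, 0.0641]
ee_rot: [0.145, 3.138, -0.0]
contact_force: [-0.4, 0.0, -0.1]
grip_width: 0.0003
grasp_force: 0.0
```

```bash
python3 -m creep '[[[0,-0.1,0,0,0],[0,-0.2,0,0,0],[0,-0.3,0,0,0],[0,-0.4,0,0,0],[0,-0.4,0,0,0]]]'
python3 -m creep '[[[0,-0.1,0,0,0],[0,-0.2,0,0,0],[0,-0.3,0,0,0],[0,-0.4,0,0,0],[0,-0.4,0,0,0]]]'
```

```text
t: 3.15
tool_pos: [0.4546, 0.3841, 0.0641]
ee_rot: [0.145, 3.138, -0.0]
contact_force: [-0.8, -0.2, -0.9]
grip_width: -0.0002
grasp_force: 0.0
t: 3.65
tool_pos: [0.4646, 0.3832, 0.0641]
ee_rot: [0.145, 3.138, -0.0]
contact_force: [0.1, -0.4, -0.7]
grip_width: 0.0
grasp_force: 0.0
```

```bash
python3 - <<'E'
from h import *
c=manip.camera("scene");a=c["color"][170:260,150:260];b=manip.camera("top")["color"][200:290,190:300]
im=np.vstack([a,b])[:,:,::-1];im=np.hstack([a,b])[:,:,::-1]
cv2.imwrite("pics/a2.png",cv2.resize(im,None,fx=3.6,fy=3.6,interpolation=cv2.INTER_CUBIC))
E
```

```text
(no output)
```

View pics/a2.png

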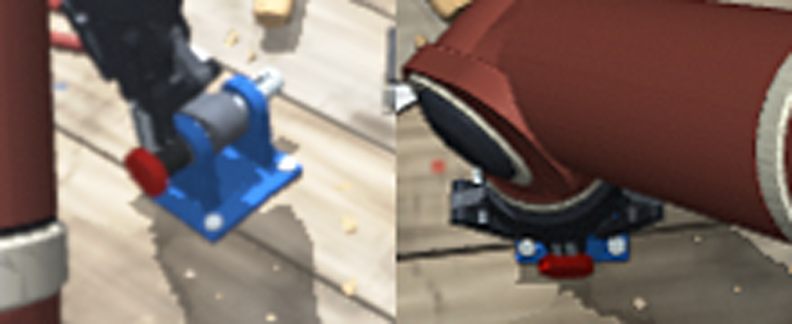

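```bash
python3 - <<'E'
from h import *
s=manip.state();print(s["tool_pos"],s["contact_force"],s["torque"],s["grip_width"])
w=manip.camera("wrist");c=manip.camera("scene");t=manip.camera("top")
for n,p in(("tip",(.4646,.383,.0475)),("tcp",(.4646,.383,.0645)),("80up",(.4646,.383,.145)),("head",(.452,.384,.058)),("headtop",(.452,.384,.076))):
    u,v=px(c,p);a,b=px(t,p);print(n,(u-150)*3.6,(v-170)*3.6,"|",396+(a-190)*3.6,(b-200)*3.6,"| wrist",np.array(px(w,p))*1.5)
save("w2.png",w,(150,120,362,300),3.5)
E
```

```text
[0.46403067 0.38331663 0.06405414] [-0.52013546 -0.33442256  0.15607478] [ 0.02764027  0.03939624 -0.01342851] 0.00012832909090282164
tip 161.88288262204574 171.20355710265392 | 566.4320092010335 253.02114416219433 | wrist [388.86037669 338.85691823]
tcp 158.65043425140024 153.103917408897 | 564.9787586580253 246.22919580400267 | wrist [388.83099408 354.84930593]
80up 142.06927697810968 60.26006100659303 | 557.4411135303263 211.00106759444324 | wrist [388.5469234  509.46350063]
head 145.47810595073636 170.70204695348224 | 565.6321874531902 268.412476676374 | wrist [388.41588509 319.05582329]
headtop 141.75277233331823 151.18058103554156 | 564.0560605773626 261.36327188036745 | wrist [388.3315541  335.34479368]
```

View pics/w2.png

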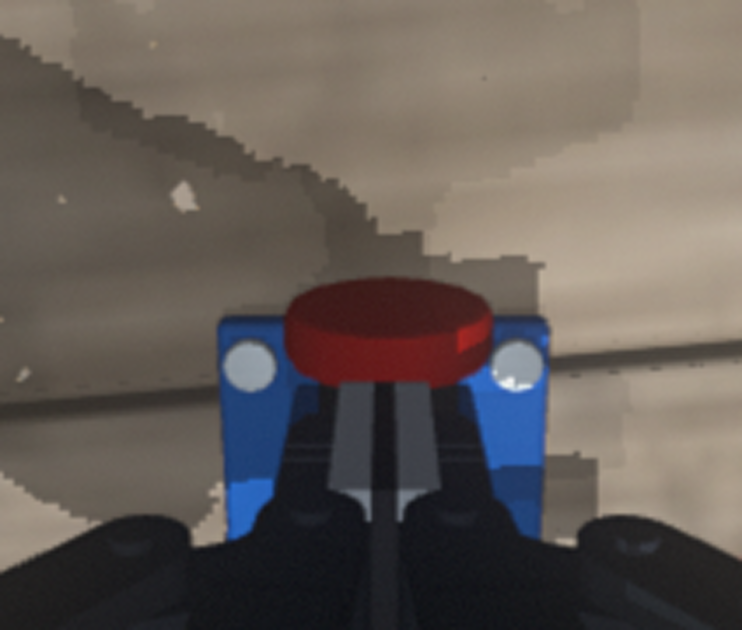

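The fingers' lower edge shows at crop row 382, over the rim of the head, with no force felt. They may be above the head rather than in front of it. I'll retreat while watching the force, then go lower.

```bash
python3 -m creep '[[[0,0.2,0,0,0],[0,0.4,0,0,0],[0,0.4,0,0,0]]]'; python3 -m creep '[[[0,0.5,0,0,0],[0,1.2,0,0,0],[0,1.6,0,0,0],[0,1.6,0,0,0],[0,1.6,0,0.4,0],[0,1.6,0,0.8,0],[0,1.6,0,0.8,0]]]'
python3 - <<'E'
from h import *
w=manip.camera("wrist");c=manip.camera("scene")
a=c["color"][150:270,130:250];b=w["color"][140:260,190:320]
cv2.imwrite("pics/a3.png",cv2.resize(np.hstack([a,b])[:,:,::-1],None,fx=3.1,fy=3.1,interpolation=cv2.INTER_CUBIC))
p=manip.state()["tool_pos"]
for k in(-.017,0,.02):
  q=p+np.array([0,0,k]);u,v=px(c,q);a,b=px(w,q);print(k,(u-130)*3.1,(v-150)*3.1,372+(a-190)*3.1,(b-140)*3.1)
E
```

```text
t: 4.2
tool_pos: [0.4525, 0.3848, 0.0641]
ee_rot: [-0.141, -3.137, 0.0]
contact_force: [0.8, -0.5, 0.1]
grip_width: 0.0001
grasp_force: 0.0
t: 4.9
tool_pos: [0.414, 0.3865, 0.0421]
ee_rot: [-0.146, -3.136, 0.005]
contact_force: [-0.8, 0.8, 0.8]
grip_width: 0.0001
grasp_force: 0.0
-0.017 155.15622511113244 265.46222720618476 592.5675067307765 266.9223279141011
0 151.68348314623583 250.37241008428236 592.805734893864 300.0474367904366
0.02 147.47291215496287 232.0765657977376 593.1537118602254 348.43287849385604
```

View pics/a3.png

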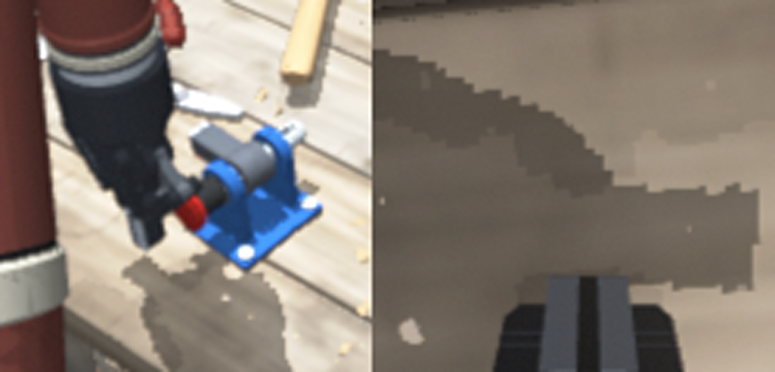

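The fingers now stand in front of the head: the tip is at (147,250) in the scene crop and the head at (190,210). I push again from this lower height, watching the force.

```bash
python3 -m creep '[[[0,-0.2,0,0,0],[0,-0.4,0,0,0],[0,-0.6,0,0,0],[0,-0.8,0,0,0],[0,-0.8,0,0,0]]]';python3 -m creep '[[[0,-0.15,0,0,0],[0,-0.3,0,0,0],[0,-0.3,0,0,0]]]';python3 -m creep '[[[0,-0.15,0,0,0],[0,-0.3,0,0,0],[0,-0.3,0,0,0]]]'
```

```text
t: 5.5
tool_pos: [0.4356, 0.3857, 0.0443]
ee_rot: [0.147, 3.137, 0.0]
contact_force: [0.9, 0.3, 0.8]
grip_width: 0.0002
grasp_force: 0.0
t: 5.8
tool_pos: [0.4396, 0.3857, 0.0438]
ee_rot: [-0.142, -3.135, 0.001]
contact_force: [-4.0, -0.3, 2.1]
grip_width: -0.0002
grasp_force: 2.2
t: 6.1
tool_pos: [0.4477, 0.385, 0.0439]
ee_rot: [-0.143, -3.136, 0.001]
contact_force: [-4.6, 0.0, 0.2]
grip_width: -0.0
grasp_force: 2.2
```

Contact: about 4.5 N of friction, and the pin is moving. Continue to the stop.

```bash
for i in 1; do python3 -m creep '[[[0,-0.1,0,0,0],[0,-0.2,0,0,0],[0,-0.3,0,0,0],[0,-0.4,0,0,0],[0,-0.4,0,0,0]]]';done;python3 -m creep '[[[0,-0.1,0,0,0],[0,-0.2,0,0,0],[0,-0.2,0,0,0]]]';python3 -m creep '[[[0,-0.1,0,0,0],[0,-0.2,0,0,0],[0,-0.2,0,0,0]]]'
```

```text
t: 6.6
tool_pos: [0.458, 0.384, 0.044]
ee_rot: [-0.143, -3.137, 0.0]
contact_force: [-4.5, 0.2, 1.7]
grip_width: -0.0001
grasp_force: 2.3
t: 6.9
tool_pos: [0.46, 0.3839, 0.0436]
ee_rot: [-0.141, -3.132, 0.003]
contact_force: [-9.2, 0.8, 4.2]
grip_width: -0.0002
grasp_force: 4.3
t: 7.2
tool_pos: [0.4598, 0.3839, 0.0432]
ee_rot: [-0.137, -3.123, 0.006]
contact_force: [-15.5, 1.1, 6.0]
grip_width: -0.0
grasp_force: 7.8
```

```bash
python3 - <<'E'
from h import *
c=manip.camera("scene");t=manip.camera("top")
print(px(c,(.475,.383,.058)))
a=c["color"];r=(a[:,:,0].astype(int)>110)&(a[:,:,1]<45)&(a[:,:,2]<60);ys,xs=np.nonzero(r[195:240,170:230]);print("head px",xs.mean()+170,ys.mean()+195)
E
```

```text
(np.float64(197.41477172752207), np.float64(211.9301730395145))
head px 200.10714285714286 211.71428571428572
```

```bash
python3 -m creep '[[[0,-0.1,0,0,0],[0,-0.25,0,0,0],[0,-0.25,0,0,0],[0,-0.25,0,0,0]]]'; python3 -m creep '[[[0,0.6,0,0,0],[0,1.4,0,0,0],[0,1.6,0,-1,0],[0,1.6,0,-3,0],[0,1.6,0,-5,0],[20,1.6,0,-6.5,0],[60,1.6,0,-7,0],[60,1.6,0,-7,0]]]'
```

```text
t: 7.7
tool_pos: [0.4596, 0.3839, 0.0426]
ee_rot: [-0.132, -3.113, 0.01]
contact_force: [-23.9, 0.3, 11.3]
grip_width: 0.0002
grasp_force: 11.9
t: 8.5
tool_pos: [0.4379, 0.3865, 0.2215]
ee_rot: [0.146, 3.132, 0.006]
contact_force: [-0.1, 0.8, -0.1]
grip_width: 0.0429
grasp_force: 0.0
```

```bash
python3 - <<'E'
from h import *
import pickle
t=manip.camera("top");pickle.dump(t,open("t2.pkl","wb"));save("t2.png",t,(205,200,345,290),5.5)
w=manip.camera("wrist")
print(tool(np.array([.555,.207,.17])-manip.state()["tool_pos"]))
E
```

```text
[-5.41468695 -6.64474914  1.92025949]
```

View pics/t2.png

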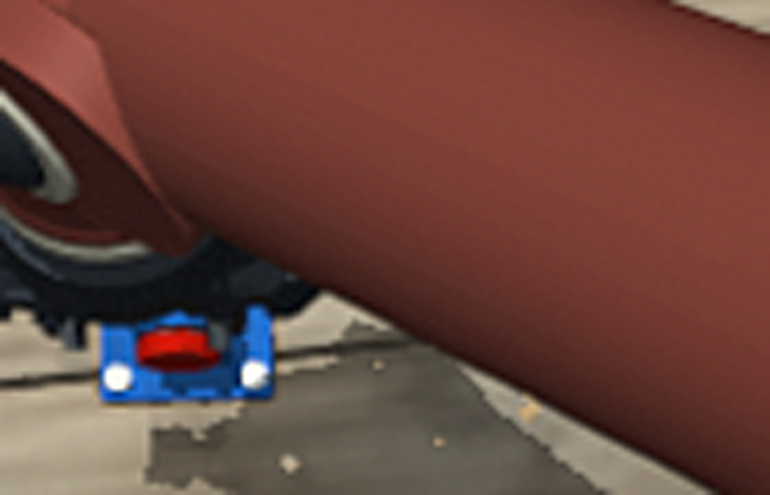

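The head has moved to row 350, about 22 mm in, and the stop is hard at 24 N, so the pin is home. Now to a point above the clip.

```bash
python3 -m creep '[[[56,-0.8,-1,0.1,0.05],[56,-2,-2.5,0.3,0.1],[56,-3.3,-4,0.6,0.15],[56,-4.5,-5.5,1.2,0.2],[56,-5.2,-6.4,1.7,0.2],[56,-5.4,-6.64,1.9,0.2],[56,-5.4,-6.64,1.9,0.2],[56,-5.4,-6.64,1.9,0.2]]]'
python3 - <<'E'
from h import *
c=manip.camera("scene");w=manip.camera("wrist");t=manip.camera("top")
s=manip.state();p=s["tool_pos"];print(p,R.from_rotvec(s["ee_rot"]).as_matrix().round(3).tolist(),s["grip_width"])
a=cv2.resize(c["color"][180:280,240:330],None,fx=4,fy=4,interpolation=cv2.INTER_CUBIC)
b=cv2.resize(w["color"][130:330,130:330],(400,400))
cv2.imwrite("pics/b1.png",np.hstack([a,b])[:,:,::-1])
q=np.array([.5553,.2068,.109]);u,v=px(c,q);x,y=px(w,q);print("grip scene",(u-240)*4,(v-180)*4,"wrist",360+(x-130)*2,(y-130)*2)
E
```

```text
t: 9.4
tool_pos: [0.5533, 0.2105, 0.1707]
ee_rot: [-0.452, -3.106, -0.001]
contact_force: [0.1, -0.3, -0.6]
grip_width: 0.056
grasp_force: 0.0
[0.55373993 0.21090046 0.17197096] [[-0.959, 0.284, 0.0], [0.284, 0.959, 0.002], [0.0, 0.001, -1.0]] 0.05613999977068986
grip scene 153.2038598000629 107.9410049574102 wrist 610.177880059915 155.58900873146155
```

View pics/b1.png

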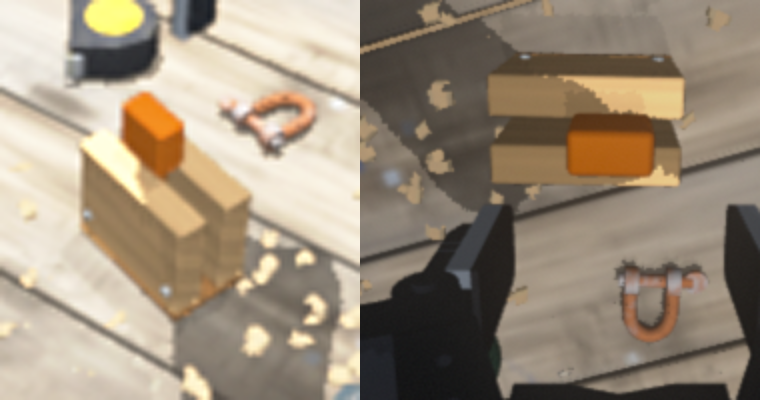

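The orange grip is centred at (611,147) in the wrist half, close to the prediction. Go down to grasp height.

```bash
python3 -m creep '[[[56,-0.1,-0.13,0.8,0],[56,-0.1,-0.13,1.6,0],[56,-0.1,-0.13,2.3,0],[56,-0.1,-0.13,2.6,0],[56,-0.1,-0.13,2.8,0],[56,-0.1,-0.13,3.0,0],[56,-0.1,-0.13,3.0,0]]]'
python3 - <<'E'
from h import *
s=manip.state();p=s["tool_pos"];M=R.from_rotvec(s["ee_rot"]).as_matrix();w=manip.camera("wrist");np.save("w3.npy",w["color"])
g=w["color"].astype(int)
# orange mask extents and finger tip rows
o=(g[:,:,0]>120)&(g[:,:,1]>40)&(g[:,:,1]<130)&(g[:,:,2]<50);ys,xs=np.nonzero(o);print("orange",xs.min(),xs.max(),ys.min(),ys.max(),np.median(xs))
for k in(-.017,0,.01,.02):
  print(k,[np.round(px(w,p+M@np.array([x,y,-k])),0).tolist() for x in(-.011,.011) for y in(-.03,.03)])
for r in range(150,300,10): print(r,"".join("#" if g[r,c].sum()<90 else("o" if o[r,c] else ".") for c in range(150,370,3)))
E
```

```text
t: 10.25
tool_pos: [0.556, 0.2048, 0.0966]
ee_rot: [0.456, 3.108, 0.0]
contact_force: [-0.1, -0.5, 1.1]
grip_width: 0.0559
grasp_force: 0.0
orange 232 442 224 290 263.0
-0.017 [[214.0, 240.0], [305.0, 240.0], [213.0, 209.0], [307.0, 209.0]]
0 [[210.0, 252.0], [310.0, 252.0], [208.0, 218.0], [311.0, 218.0]]
0.01 [[207.0, 260.0], [313.0, 260.0], [205.0, 224.0], [315.0, 224.0]]
0.02 [[204.0, 269.0], [316.0, 269.0], [201.0, 231.0], [318.0, 231.0]]
150 ..........................................................................
160 ..........................................................................
170 ..........................................................................
180 ..........................................................................
190 ..........................................................................
200 ..........................................................................
210 ..........................................................................
220 ..........................................................................
230 ............................oooooooooooooooooooo..........................
240 .................##.........oooooooooooooooooooo..........................
250 ...............####.........oooooooooooooooooooo..........................
260 ......##.....#####........................................................
270 .#########....#####.....................................................#.
280 ############..####...............................................#.##.####
290 #############.###........................................#.#..############
```

```bash
python3 -m creep '[[[34,0,0,0,0],[34,0,0,0,0],[30,0,0,0,0],[30,0,0,0,0],[30,0,0,0,0],[30,0,0,0,0],[30,0,0,0,0]]]' 50
```

```text
t: 11.0
tool_pos: [0.5561, 0.2045, 0.0966]
ee_rot: [-0.457, -3.108, 0.0]
contact_force: [0.6, 0.2, -0.7]
grip_width: 0.0303
grasp_force: 0.0
```

The fingers closed above the grip, so the tips are really higher than the tool frame says. I'll touch the grip top (z = 0.109) with the half-closed fingers to calibrate.

```bash
for k in 1; do python3 -m creep '[[[30,0,0,0.06,0],[30,0,0,0.12,0],[30,0,0,0.18,0],[30,0,0,0.18,0]]]';  python3 -m creep '[[[30,0,0,0.06,0],[30,0,0,0.12,0],[30,0,0,0.12,0]]]'; done | grep -E "tool|contact|grip"
```

```text
tool_pos: [0.5565, 0.2046, 0.0948]
contact_force: [-3.5, -1.7, 15.1]
grip_width: 0.0299
tool_pos: [0.5569, 0.2048, 0.0946]
contact_force: [-7.4, -2.3, 26.9]
grip_width: 0.03
```

The tips are about 13.5 mm above the reported TCP. Raise, open, and descend with that correction.

```bash
python3 -m creep '[[[30,0,0,-0.5,0],[56,0,0,-0.9,0],[56,0,0,-0.9,0],[56,0,0,-0.9,0],[56,0,0,-0.9,0],[56,0,0,-0.3,0],[56,0,0,0.3,0],[56,0,0,0.7,0],[56,0,0,0.85,0],[56,0,0,0.85,0]]]' 50; python3 -m creep '[[[56,0,0,0.05,0],[56,0,0,0.1,0],[56,0,0,0.1,0]]]'
```

```text
t: 12.7
tool_pos: [0.5556, 0.2043, 0.067]
ee_rot: [-0.456, -3.107, 0.001]
contact_force: [0.1, -0.1, 0.3]
grip_width: 0.0557
grasp_force: 0.0
t: 13.0
tool_pos: [0.5563, 0.2046, 0.0657]
ee_rot: [0.457, 3.108, 0.0]
contact_force: [0.3, 0.6, -0.1]
grip_width: 0.056
grasp_force: 0.0
```

```bash
python3 -m creep '[[[40,0,0,0,0],[34,0,0,0,0],[30,0,0,0,0],[30,0,0,0,0],[30,0,0,0,0],[30,0,0,0,0]]]' 60; python3 -m creep '[[[30,0,0,-0.4,0],[30,0,0,-1,0],[30,0,0,-2,0],[30,0,0,-3.2,0],[30,0,0,-4,0],[30,0,0,-4.4,0],[30,0,0,-4.4,0],[30,0,0,-4.4,0]]]'
```

```text
t: 13.6
tool_pos: [0.5564, 0.2047, 0.0659]
ee_rot: [0.457, 3.108, 0.001]
contact_force: [-1.2, -1.0, 6.4]
grip_width: 0.0349
grasp_force: 59.5
t: 14.4
tool_pos: [0.5552, 0.2041, 0.1742]
ee_rot: [-0.456, -3.106, 0.002]
contact_force: [-0.6, 0.2, -1.3]
grip_width: 0.0349
grasp_force: 59.9
```

Gripped and lifted. Take a top view now, then stage beside the pin end and view all the cameras in one composite.

```bash
python3 - <<'E'
from h import *
import pickle
t=manip.camera("top");pickle.dump(t,open("t3.pkl","wb"))
E
python3 -m creep '[[[30,0.05,0.8,0.1,-0.05],[30,0.15,2.0,0.3,-0.1],[30,0.3,3.2,0.6,-0.15],[30,0.36,4.2,0.9,-0.2],[30,0.36,4.73,1.0,-0.2],[30,0.36,4.73,1.0,-0.2],[30,0.36,4.73,1.0,-0.2]]]'
python3 - <<'E'
from h import *
import pickle
t=pickle.load(open("t3.pkl","rb"));c=manip.camera("scene");w=manip.camera("wrist");t2=manip.camera("top")
pickle.dump((c,w,t2),open("st.pkl","wb"))
s=manip.state();p=s["tool_pos"];M=R.from_rotvec(s["ee_rot"]).as_matrix();print(p,M.round(3).tolist(),s["grip_width"])
h=np.array([.584,.3725,.068])
def crop(im,cen,n,k):
    x,y=[int(round(v)) for v in cen];x=min(max(x,n//2),512-n//2);y=min(max(y,n//2),384-n//2)
    print("crop x0,y0",x-n//2,y-n//2,"scale",k);return cv2.resize(im[y-n//2:y+n//2,x-n//2:x+n//2],(400,300) if 0 else (n*k,n*k),interpolation=cv2.INTER_CUBIC)
lt=p+np.array([0,0,-.03])
A=crop(c["color"],(np.array(px(c,lt))+px(c,h))/2,74,5)[:300,:370]
B=crop(w["color"],px(w,h),100,4)[:300]
C=crop(t["color"],px(t,h),40,7);C=C[:280]
D=crop(w["color"],px(w,lt),140,2)
print("proj scene hole",px(c,h),"lt",px(c,lt),"wrist hole",px(w,h),"lt",px(w,lt),"top",px(t,h))
W=np.zeros((600,800,3),np.uint8)
for I,(x,y) in((A,(0,0)),(B,(380,0)),(C,(0,305)),(D,(380,305))):
    W[y:y+I.shape[0],x:x+I.shape[1]]=I
cv2.imwrite("pics/comp.png",W[:,:,::-1])
E
```

```text
t: 15.15
tool_pos: [0.5815, 0.3185, 0.1497]
ee_rot: [-0.147, -3.137, 0.004]
contact_force: [-0.2, -0.7, -0.7]
grip_width: 0.035
grasp_force: 60.0
[0.5820695  0.31815516 0.15078746] [[-0.996, 0.095, 0.001], [0.095, 0.996, -0.001], [-0.001, -0.001, -1.0]] 0.034763094056996846
crop x0,y0 200 145 scale 5
crop x0,y0 273 144 scale 4
crop x0,y0 217 199 scale 7
crop x0,y0 190 148 scale 2
proj scene hole (np.float64(229.25343343573104), np.float64(186.06363609814852)) lt (np.float64(245.204597623629), np.float64(178.22315074096167)) wrist hole (np.float64(322.66395824619923), np.float64(193.93977235246447)) lt (np.float64(260.01920482124234), np.float64(218.4290433428758)) top (np.float64(237.06054059811518), np.float64(218.6627196337817))
```

View pics/comp.png

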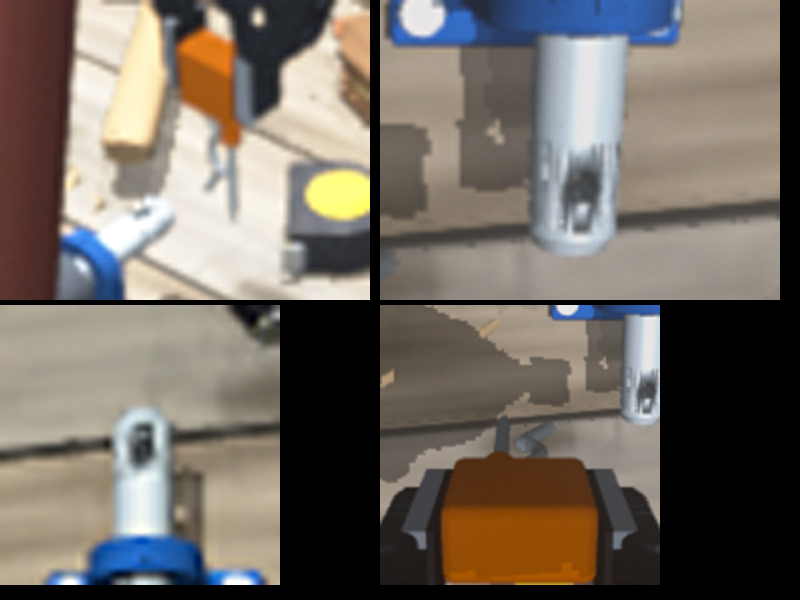

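The leg is on the -y side (tip at (502,420), bottom right panel) and the bow on +y. The hole is at (580,185) in the wrist crop (pin sides 537 and 617, pin end row ≈253) and at (143,440) in the top crop. Scene panel: leg tip (233,215), hole (150,205).

```bash
python3 - <<'E'
from h import *
import pickle
c,w,t2=pickle.load(open("st.pkl","rb"));t=pickle.load(open("t3.pkl","rb"))
zt=.1503-.0569
H=ray(w,273+(578-380+.5)/4-.5,144+(185+.5)/4-.5,.068)
HE=ray(w,273+(574-380)/4-.5,144+253/4-.5,.052)
L=ray(w,190+(502-380+.5)/2-.5,148+(420-305)/2-.5,zt)
Ht=ray(t,217+143.5/7-.5,199+(440-305+.5)/7-.5,.066)
Hs=ray(c,200+150/5,145+204/5,.067);Ls=ray(c,200+233/5,145+215/5,zt)
print("hole w",H,"end w",HE,"top",Ht,"scene",Hs);print("leg w",L,"scene",Ls)
print("expected leg",manip.state()["tool_pos"][:2]+np.array([-.006*.095*-1,-.006*.996]))
print(px(t,H),px(t,L))
E
```

```text
hole w [0.5803154  0.37216763 0.068     ] end w [0.60097308 0.37372287 0.052     ] top [0.58684281 0.37251574 0.066     ] scene [0.58677309 0.37236749 0.067     ]
leg w [0.5802602  0.31102399 0.0934    ] scene [0.58039037 0.31368836 0.0934    ]
expected leg [0.5826395  0.31217916]
(np.float64(237.32991432981368), np.float64(220.0901689529498)) (np.float64(262.9201225885326), np.float64(213.5862143781887))
```

```bash
python3 -m creep '[[[30,0.05,0.7,0,0],[30,0.1,1.5,0,0],[30,0.13,2.2,0,0],[30,0.13,2.42,0,0],[30,0.13,2.42,0,0],[30,0.13,2.42,0.4,0],[30,0.13,2.42,0.8,0],[30,0.13,2.42,0.8,0]]]'; for i in 1; do python3 -m creep '[[[30,0,0,0.06,0],[30,0,0,0.12,0],[30,0,0,0.18,0],[30,0,0,0.18,0]]]'; done
```

```text
t: 16.1
tool_pos: [0.5827, 0.3786, 0.1276]
ee_rot: [-0.146, -3.134, 0.006]
contact_force: [0.1, -0.2, -1.3]
grip_width: 0.0349
grasp_force: 60.0
t: 16.5
tool_pos: [0.5838, 0.3808, 0.1258]
ee_rot: [-0.144, -3.138, 0.0]
contact_force: [-0.4, 0.0, -1.0]
grip_width: 0.0354
grasp_force: 60.0
```

```bash
for i in 1; do python3 -m creep '[[[30,0,0,0.03,0],[30,0,0,0.06,0],[30,0,0,0.06,0]]]';python3 -m creep '[[[30,0,0,0.03,0],[30,0,0,0.06,0],[30,0,0,0.06,0]]]'; python3 -m creep '[[[30,0,0,0.03,0],[30,0,0,0.06,0],[30,0,0,0.06,0]]]'; done| grep -E "tool|cont"
```

```text
tool_pos: [0.5837, 0.3809, 0.1243]
contact_force: [0.0, 0.4, -1.8]
tool_pos: [0.5837, 0.3808, 0.1227]
contact_force: [0.3, 0.1, -0.4]
tool_pos: [0.5837, 0.3808, 0.1212]
contact_force: [0.1, 0.2, -1.5]
```

```bash
for i in 1; do python3 -m creep '[[[30,0,0,0.03,0],[30,0,0,0.06,0],[30,0,0,0.06,0]]]';python3 -m creep '[[[30,0,0,0.03,0],[30,0,0,0.06,0],[30,0,0,0.06,0]]]'; python3 -m creep '[[[30,0,0,0.03,0],[30,0,0,0.06,0],[30,0,0,0.06,0]]]'; done| grep -E "tool|cont"
python3 - <<'E'
from h import *
import pickle
c=manip.camera("scene");w=manip.camera("wrist");t=manip.camera("top");pickle.dump((c,w,t),open("st2.pkl","wb"))
E
```

```text
tool_pos: [0.5837, 0.3808, 0.1197]
contact_force: [0.9, 0.8, -0.6]
tool_pos: [0.5837, 0.3808, 0.1182]
contact_force: [-0.8, 0.5, -1.5]
tool_pos: [0.5837, 0.3807, 0.1167]
contact_force: [0.1, -0.1, -0.3]
```

```bash
for i in 1; do python3 -m creep '[[[30,0,0,0.05,0],[30,0,0,0.1,0],[30,0,0,0.1,0]]]';python3 -m creep '[[[30,0,0,0.05,0],[30,0,0,0.1,0],[30,0,0,0.1,0]]]';  python3 -m creep '[[[30,0,0.05,0,0],[30,0,0.12,0,0],[30,0,0.12,0,0]]]'; python3 -m creep '[[[30,0,-0.1,0,0],[30,0,-0.24,0,0],[30,0,-0.24,0,0]]]'; done| grep -E "tool|cont|ee"
```

```text
tool_pos: [0.5836, 0.3807, 0.114]
ee_rot: [-0.144, -3.138, 0.001]
contact_force: [-0.1, -1.1, -0.5]
tool_pos: [0.5836, 0.3807, 0.1115]
ee_rot: [-0.144, -3.138, 0.001]
contact_force: [0.4, -1.0, -1.5]
tool_pos: [0.5839, 0.3817, 0.1114]
ee_rot: [-0.145, -3.137, 0.007]
contact_force: [-0.4, -4.6, -0.5]
tool_pos: [0.5838, 0.3792, 0.1124]
ee_rot: [0.144, 3.137, 0.005]
contact_force: [0.2, 0.2, -0.6]
```

```bash
for i in 1; do python3 -m creep '[[[30,0,-0.05,0,0],[30,0,-0.1,0,0],[30,0,-0.1,0,0]]]'; python3 -m creep '[[[30,0.05,0.07,0,0],[30,0.1,0.07,0,0],[30,0.1,0.07,0,0]]]'; python3 -m creep '[[[30,-0.1,0,0,0],[30,-0.2,0,0,0],[30,-0.2,0,0,0]]]'; done| grep -E "tool|cont"
```

```text
tool_pos: [0.5833, 0.3776, 0.1124]
contact_force: [0.3, 2.0, -1.5]
tool_pos: [0.5823, 0.3781, 0.1124]
contact_force: [3.0, 2.4, -1.7]
tool_pos: [0.5844, 0.3777, 0.1114]
contact_force: [-1.8, 2.3, -0.7]
```

The leg is in the hole, with walls felt on all four sides. Centre it and go down.

```bash
for i in 1; do python3 -m creep '[[[30,0.06,0.09,0,0],[30,0.06,0.09,0,0],[30,0.06,0.09,0.1,0],[30,0.06,0.09,0.2,0],[30,0.06,0.09,0.3,0],[30,0.06,0.09,0.4,0],[30,0.06,0.09,0.4,0]]]'; python3 -m creep '[[[30,0,0,0.08,0],[30,0,0,0.16,0],[30,0,0,0.16,0]]]';  done| grep -E "tool|cont"
```

```text
tool_pos: [0.5844, 0.3787, 0.1011]
contact_force: [-0.3, -0.1, -1.3]
tool_pos: [0.5847, 0.3795, 0.0977]
contact_force: [-1.2, 0.8, -0.9]
```

```bash
for i in 1; do python3 -m creep '[[[30,0.02,0,0.06,0],[30,0.02,0,0.12,0],[30,0.02,0,0.12,0]]]'; python3 -m creep '[[[30,0,0,0.06,0],[30,0,0,0.12,0],[30,0,0,0.12,0]]]';python3 -m creep '[[[30,0,0,0.06,0],[30,0,0,0.12,0],[30,0,0,0.12,0]]]';  done| grep -E "tool|cont"
```

```text
tool_pos: [0.5841, 0.3801, 0.0952]
contact_force: [-0.4, 1.0, 0.3]
tool_pos: [0.5842, 0.3801, 0.0926]
contact_force: [-1.6, 2.0, 3.4]
tool_pos: [0.5841, 0.38, 0.0886]
contact_force: [-0.9, 3.4, 1.5]
```

Spring bow engaging. Continue in small steps.

```bash
for i in 1; do python3 -m creep '[[[30,0,0,0.06,0],[30,0,0,0.12,0],[30,0,0,0.12,0]]]'; python3 -m creep '[[[30,0,0,0.06,0],[30,0,0,0.12,0],[30,0,0,0.12,0]]]';python3 -m creep '[[[30,0,0,0.06,0],[30,0,0,0.12,0],[30,0,0,0.12,0]]]';  done| grep -E "tool|cont"
```

```text
tool_pos: [0.5839, 0.3798, 0.0847]
contact_force: [0.1, 5.1, -3.5]
tool_pos: [0.584, 0.3797, 0.0823]
contact_force: [-0.1, 4.4, -3.7]
tool_pos: [0.5837, 0.3787, 0.0788]
contact_force: [0.6, 4.9, -5.7]
```

```bash
for i in 1; do python3 -m creep '[[[30,0,0,0.06,0],[30,0,0,0.1,0],[30,0,0,0.1,0]]]'; python3 -m creep '[[[30,0,0,0.03,0],[30,0,0,0.06,0],[30,0,0,0.06,0]]]';python3 -m creep '[[[30,0,0,0.03,0],[30,0,0,0.06,0],[30,0,0,0.06,0]]]';  done| grep -E "tool|cont"
```

```text
tool_pos: [0.584, 0.3784, 0.0769]
contact_force: [0.2, 4.2, -4.4]
tool_pos: [0.5844, 0.3786, 0.0759]
contact_force: [-0.7, 1.6, -2.9]
tool_pos: [0.5845, 0.3787, 0.0747]
contact_force: [0.2, 0.3, -0.4]
```

```bash
for i in 1; do python3 -m creep '[[[30,0,0,0.04,0],[30,0,0,0.08,0],[30,0,0,0.08,0]]]'; done| grep -E "tool|cont"
```

```text
tool_pos: [0.5847, 0.3792, 0.0734]
contact_force: [-1.5, 0.0, 4.4]
```

The collar is down (4.4 N upward at the expected height). Release and withdraw.

```bash
python3 -m creep '[[[40,0,0,0,0],[60,0,0,0,0],[60,0,0,0,0],[60,0,0,0,0],[60,0,0,0,0],[60,0,0,-0.3,0],[60,0,0,-1,0],[60,0,0,-2,0],[60,0,0,-3.5,0],[60,0,0,-5,0],[60,0,0,-5,0]]]'; python3 -m creep '[[[60,0,-1,0,0],[60,0,-3,0,0],[60,0,-5,0,0],[60,0,-5,0,0]]]'
python3 - <<'E'
from h import *
c=manip.camera("scene");t=manip.camera("top");w=manip.camera("wrist")
for n,I,z in(("scene",c,.118),("top",t,.118),("wrist",w,.118)):
    g=I["color"].astype(int);o=(g[:,:,0]>130)&(g[:,:,1]>50)&(g[:,:,1]<150)&(g[:,:,2]<60)
    q=np.array([.584,.3785,.101]);u,v=px(I,q);ys,xs=np.nonzero(o)
    k=(abs(xs-u)<25)&(abs(ys-v)<25);print(n,"pred",u,v,"orange",k.sum(),xs[k].mean() if k.any() else 0,ys[k].mean() if k.any() else 0,(xs[k].min(),xs[k].max(),ys[k].min(),ys[k].max()) if k.any() else 0)
    for zz in(.084,.118): print([np.round(px(I,(.584+a,.3785+b,zz)),0).tolist() for a in(-.01,.01) for b in(-.018,.018)])
E
```

```text
t: 25.65
tool_pos: [0.5875, 0.3817, 0.2054]
ee_rot: [0.144, 3.127, 0.014]
contact_force: [0.8, 0.3, 0.4]
grip_width: 0.0601
grasp_force: 0.0
t: 26.05
tool_pos: [0.574, 0.2432, 0.1975]
ee_rot: [0.164, 3.137, -0.015]
contact_force: [1.4, -0.8, 0.2]
grip_width: 0.0599
grasp_force: 0.0
scene pred 226.5870396644046 175.1378249284416 orange 48 228.95833333333334 178.97916666666666 (np.int64(227), np.int64(231), np.int64(170), np.int64(187))
[[230.0, 185.0], [219.0, 180.0], [235.0, 181.0], [224.0, 176.0]]
[[229.0, 174.0], [218.0, 169.0], [234.0, 170.0], [223.0, 165.0]]
top pred 233.69035054149492 213.7901363872361 orange 35 232.5142857142857 212.0857142857143 (np.int64(223), np.int64(257), np.int64(190), np.int64(216))
[[242.0, 220.0], [227.0, 221.0], [241.0, 212.0], [226.0, 213.0]]
[[242.0, 214.0], [226.0, 216.0], [241.0, 206.0], [225.0, 208.0]]
wrist pred 396.9385286761552 191.68860812279092 orange 563 408.0657193605684 193.25399644760213 (np.int64(394), np.int64(421), np.int64(183), np.int64(203))
[[370.0, 179.0], [408.0, 175.0], [370.0, 199.0], [407.0, 195.0]]
[[385.0, 187.0], [428.0, 183.0], [385.0, 210.0], [427.0, 206.0]]
```

```bash
python3 - <<'E'
from h import *
a=manip.camera("scene")["color"];r=(a[:,:,0].astype(int)>110)&(a[:,:,1]<45)&(a[:,:,2]<60);ys,xs=np.nonzero(r[195:240,170:230]);print("head px",xs.mean()+170,ys.mean()+195)
print(manip.job_done())
E
```

```text
head px nan nan
the job is handed in; nothing more can be done
None<stdin>:2: RuntimeWarning: Mean of empty slice.
  ret = ret.dtype.type(ret / rcount)
```

The job is handed in at about 26 s: the pin was pushed to a hard stop, and the R-clip went through the cross hole until its collar met the pin at the expected height, with wrist readings under about 8 N, then was let go. My last camera check of the pin head found no red pixels, so the pin still being home rests on the push and the hole position felt, and no verdict was shown.

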